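Turn over the status tag of the measured sample

TASK

The square filter box in the sample station has been measured. With the fingertips, push the hinged tag in front of its bay up and right over its hinge, away from the robot, and press it fully down so that it lies flat on the far side with its ring face up. Leave the other two tags as they are, and do not disturb or pick up the boxes or anything else on the bench.

Things in the scene. Friction and masses are not known exactly. Their poses are not given: they have to be found in the camera images.
- station: grey plate of the sample station, fixed, 196 x 284 x 8 mm, with three hinged tags in a row and three sample bays behind them. Origin on the worktop under the middle tag's hinge; x points away from the robot, from the tags to the bays, y to the left along the row, z up. The plate reaches from x = -46 to +150 mm.
- pivot_left (a point): hinge of the left tag: middle of its hinge pin, 55 mm above the worktop; the pin lies along the station's y axis, between two posts 8 mm wide (66 mm over their outsides, tops 62 mm above the worktop). The row's pitch is 90 mm.
- tag_left_part (a joint): angle (rad) of the left tag: 0 = lying level toward the robot (station -x), bar face up; pi/2 = upright; pi = lying level on the far side (station +x), ring face up; stops at 0 and pi. The hinge is slightly stiff (0.03 N m, about 0.5 N at the free edge), so the tag stays at whatever angle it is left.
- edge_left (a point): middle of the outer edge of the left tag's finger lip; moves with the tag. The tag: a slick white plate (friction about 0.25), 44 mm wide, 4 mm thick, 49 mm from pivot to bend, air below it, a bar on one face, a ring on the other; beyond the bend a lip slants 45 deg up and outward (bar-face side), its edge 69 mm out from the pivot and 20 mm above the tag's plane.
- bay_left (a point): centre of the floor of the left sample bay, 108 mm beyond the pivot (station +x), 8 mm above the worktop; a frame 64 mm square inside and 4 mm high surrounds it
- pivot_mid (a point): hinge of the middle tag: middle of its hinge pin, 55 mm above the worktop; the pin lies along the station's y axis, between two posts 8 mm wide (66 mm over their outsides, tops 62 mm above the worktop). The row's pitch is 90 mm.
- tag_mid_part (a joint): angle (rad) of the middle tag: 0 = lying level toward the robot (station -x), bar face up; pi/2 = upright; pi = lying level on the far side (station +x), ring face up; stops at 0 and pi. The hinge is slightly stiff (0.03 N m, about 0.5 N at the free edge), so the tag stays at whatever angle it is left.
- edge_mid (a point): middle of the outer edge of the middle tag's finger lip; moves with the tag. The tag: a slick white plate (friction about 0.25), 44 mm wide, 4 mm thick, 49 mm from pivot to bend, air below it, a bar on one face, a ring on the other; beyond the bend a lip slants 45 deg up and outward (bar-face side), its edge 69 mm out from the pivot and 20 mm above the tag's plane.
- bay_mid (a point): centre of the floor of the middle sample bay, 108 mm beyond the pivot (station +x), 8 mm above the worktop; a frame 64 mm square inside and 4 mm high surrounds it
- pivot_right (a point): hinge of the right tag: middle of its hinge pin, 55 mm above the worktop; the pin lies along the station's y axis, between two posts 8 mm wide (66 mm over their outsides, tops 62 mm above the worktop). The row's pitch is 90 mm.
- tag_right_part (a joint): angle (rad) of the right tag: 0 = lying level toward the robot (station -x), bar face up; pi/2 = upright; pi = lying level on the far side (station +x), ring face up; stops at 0 and pi. The hinge is slightly stiff (0.03 N m, about 0.5 N at the free edge), so the tag stays at whatever angle it is left.
- edge_right (a point): middle of the outer edge of the right tag's finger lip; moves with the tag. The tag: a slick white plate (friction about 0.25), 44 mm wide, 4 mm thick, 49 mm from pivot to bend, air below it, a bar on one face, a ring on the other; beyond the bend a lip slants 45 deg up and outward (bar-face side), its edge 69 mm out from the pivot and 20 mm above the tag's plane.
- bay_right (a point): centre of the floor of the right sample bay, 108 mm beyond the pivot (station +x), 8 mm above the worktop; a frame 64 mm square inside and 4 mm high surrounds it
- round_box_a_centre (a point): round white sample box with a clear lid, 57 x 53 mm, 12 mm high; loose, lies in one of the three bays (which one varies); centre of the box, about half-way up
- round_box_b_centre (a point): second round white sample box, like the other, 57 x 53 mm, 12 mm high; loose, lies in one of the three bays (which one varies); centre of the box, about half-way up
- square_box_centre (a point): square white filter box with a clear lid, 34 x 34 mm, 14 mm high; loose, lies in one of the three bays (which one varies); centre of the box, about half-way up
- glue_centre (a point): bystander: blue bottle with a white cap, 40 mm across, 86 mm high, loose; its centre, 43 mm up
- weight_centre (a point): bystander: brass weight, 29 mm across, 47 mm high, loose; its centre, 23 mm up
Not all that is in view belongs to the job. Leave any turquoise look-alike of the part that bears square_box_centre alone.

How it is judged:
By the outcome, as a careful person would: the job done as asked, in the order asked, and still so for the second after the job is handed in, with the robot touching nothing.
It also fails if it takes over 38 s, if anything falls off the work surface, if the arm or the gripper's body presses on something with over 40 N, if the wrist force passes 120 N, or if a joint passes its speed limit or range.

ROBOT

A 7-joint arm with a two-finger parallel gripper is mounted at the origin on a cart in front of the work surface, level with it; the furniture and walls round the work are solid. World frame = base frame: x ahead of the robot, y to its left, z up, the work surface at z = 0. Lengths are in mm, angles in rad, forces in N, time in s.
With the tool pointing down it reaches from about 400 to 875 mm from the base axis. Payload 4.4 kg.
Tool frame: the origin (TCP) lies on the centre line of the jaws, within the pads' length; the fingertips stand 25 mm ahead of it and the grasp point (between the pads) lies 6 mm ahead of it (ctrl.finger_overhang is the distance from the TCP to the fingertips, in mm); z points along the fingers, y is the line along which they close (so a half turn about z gives the same grasp; the last joint's range is limited). The gripper opens to 85 mm and grips with 20 to 120 N. Pads are 22 mm wide; open, the fingers measure 114 mm over their backs; the gripper's body (76 mm by 85 mm) begins 54 mm behind the grasp point. The pads swing forward as they close: fully open they stand 13 mm farther back than shut.
Start: joints at [1.233, 0.628, 0.038, 1.517, -0.027, 0.996, -0.02], TCP at [174.529, -626.145, 256.313] pointing down, gripper open.
Joint ranges: [-3.06, 3.06], [-0.37, 2.12], [-1.25, 1.32], [0.18, 2.47], [-1.1, 4.24], [0.23, 1.98], [-2.94, 2.94]. Speed limits (rad/s): [2.57, 2.57, 3.14, 3.14, 3.14, 3.14, 3.14].

INTERFACE

Orientations are given as [roll, pitch, yaw] about the fixed x, y, z axes, in that order (R = Rz(yaw) Ry(pitch) Rx(roll)).
In Python, from cell import ctrl gives the robot as it stands. The module is installed in compiled form; this text tells all that it offers.
- The arm moves only by the tool play_rows, never from a script. Its argument "targets" is a list of rows, each a list of 5 numbers: the closure, from 0 (fully open) to 1 (shut), then the shift along the tool's x, y, z in cm, then the turn about the tool's z in degrees. In form: [[gripper, dx, dy, dz, spin], ...]. A call has 1 to 10 rows; each row is the pose to reach, as a shift and turn from the pose commanded when the call began, along the tool's axes at that moment; what a row does not reach only later rows make up. A row lasts 1/10 s, in which the tool goes at most 50 mm and 8.59 degrees, less where a joint would pass 70% of its speed; a pose out of reach is approached as far as the arm can. A call with a gripper value outside its range is refused whole. The fingers move at their own pace and stop on an object; the grip force is fixed at half the most. Time passes only in rows, so rows that repeat a pose let the fingers close. It gives the time, the measured TCP pose, the force, the opening and the grip force at its end, in the units of the state.
- ctrl.read_state(): the state, without advancing time (a new reading comes with each control period).
- ctrl.get_image(name): name is "side" or "top" or "wrist"; returns (picture, depth): 384x512x3 uint8, red, green, blue; 384x512 float32, mm along the optical axis (not along the pixel's ray), 0 where there is no reading.
- ctrl.calibration(name): a dict with "vfov" (degrees; the focal length in pixels is half the picture's height over the tangent of half this angle, whatever the lens; pixels are square), "cx", "cy" (the principal point, pixels), "extrinsics" (4x4, takes a point from camera to world coordinates); the wrist camera has in their place "mount" (4x4, takes a point from camera to tool coordinates, whose origin is the TCP and whose axes are the flange's). Camera axes: x right, y down, z forward; pixel columns grow to the right and rows downward; lengths in mm; the calibration is good to about 2 mm. A picture is of the moment at which its call begins: read the wrist's pose just before it. calibration takes no time and is no camera call.
- ctrl.finish_job(): hands the job in; it is judged then, once.
Trained networks look in the newest picture that a camera, given by its name, has taken for a name from the list of things; names that differ only in an ending like _2 or _b are one class to them, and where a whole thing is asked for, a point or a joint stands for the part that bears it (a point fixed in the world has none). Each returns a list of dicts, best first, with "confidence" (0 to 1); they miss things now and then, are a little off and sometimes report something else, mostly with a low value. They report only what shows in the picture. A call takes as long as a camera call. They do not tell look-alikes from the thing itself.
- ctrl.search_frame(camera, name): "bbox" ([left, top, right, bottom] in pixels, round what is visible of it).
- ctrl.trace(camera, name): "pixels" (384x512 bool, what is visible of it) and "bbox" ([left, top, right, bottom] in pixels, round what is visible of it).
The state is a dict: "clock": time; "qpos": joint angles; "qd": joint speeds; "tau": joint torques, N m; "eef_pos": TCP position; "tool_rot": TCP orientation; "force": force on the tool from outside, world axes, zero at the start; "torque": the same for the moment, N m; "width": finger opening in mm; "gripper_force": force on a finger pad.
Only numpy, scipy, OpenCV 4.12 (cv2) and the standard library are available. Lean on these libraries where they do the work, as an engineer would, in place of code of your own. Each camera call takes 0.05 s, during which the arm holds its last target. There are 200 camera calls.

## Working session

There is one attempt and no reset: what is moved stays moved. The work goes in short steps, Python scripts to look and compute and a tool call to move; the robot and the scene stay as the last step left them, time stands still between calls to the robot, and variables do not carry over. Pictures are saved under pics/ and viewed, at most 10 in all, crops included, and the job is handed in when it is done.

Besides the shell and the picture viewer there is one more tool, called after "Emit:" by a JSON object that holds its "name" and its "arguments". play_rows: Moves the arm, as the interface text tells. Its arguments: {"type":"object","properties":{"targets":{"type":"array"}},"required":["targets"]}

```bash
mkdir -p pics; cat > h.py <<'E'
import numpy as np,cv2
from cell import ctrl
from scipy.spatial.transform import Rotation as R
def cam(n):
    s=ctrl.read_state(); im,d=ctrl.get_image(n); c=ctrl.calibration(n)
    if 'extrinsics' in c: T=np.array(c['extrinsics'])
    else:
        A=np.eye(4);A[:3,:3]=R.from_euler('xyz',s['tool_rot']).as_matrix();A[:3,3]=s['eef_pos'];T=A@np.array(c['mount'])
    f=192/np.tan(np.radians(c['vfov'])/2)
    v,u=np.mgrid[:384,:512]
    P=np.stack([(u-c['cx'])/f*d,(v-c['cy'])/f*d,d],-1)@T[:3,:3].T+T[:3,3]
    P[d==0]=np.nan
    return im,d,P,T,f,c
def save(n,im): cv2.imwrite('pics/'+n,im[...,::-1])
E
python3 - <<'E'
from h import *
ims=[]
for n in('top','side'):
    im,d,P,T,f,c=cam(n);ims.append(im);np.savez(n+'.npz',im=im,P=P)
    print(n,np.round(T,2).tolist())
    for k in('square_box_centre','round_box_a_centre','tag_mid_part','glue_centre','weight_centre','station'):
        for r in ctrl.trace(n,k)[:4]:
            m=r['pixels'];print(k,round(r['confidence'],2),np.round(r['bbox']),np.round(np.nanmedian(P[m],0)))
save('top.png',ims[0]);save('side.png',ims[1])
s=ctrl.read_state();print(s['clock'],s['tool_rot'],s['force'])
E
```

```text
top [[0.07, -0.98, 0.2, 295.72], [-1.0, -0.07, 0.02, 114.9], [-0.0, -0.2, -0.98, 1130.3], [0.0, 0.0, 0.0, 1.0]]
square_box_centre 0.55 [220. 120. 235. 134.] [727. 251.  12.]
square_box_centre 0.44 [263. 149. 274. 164.] [634. 120.  21.]
square_box_centre 0.29 [291. 186. 312. 209.] [511.  16.  65.]
tag_mid_part 0.75 [296. 184. 306. 209.] [511.  13.  65.]
glue_centre 0.79 [179. 128. 194. 142.] [668. 360.  61.]
weight_centre 0.49 [223. 256. 234. 266.] [321. 211.  32.]
weight_centre 0.2 [318. 145. 332. 164.] [657. -55.  20.]
station 0.62 [250. 139. 350. 212.] [576.  30.   9.]
side [[-0.3, 0.79, -0.53, 977.29], [0.95, 0.25, -0.18, 297.49], [-0.01, -0.56, -0.83, 799.99], [0.0, 0.0, 0.0, 1.0]]
square_box_centre 0.68 [218. 232. 236. 248.] [638. 119.  21.]
square_box_centre 0.65 [260. 288. 284. 311.] [731. 252.  13.]
square_box_centre 0.56 [273. 243. 288. 262.] [631. 243.  13.]
round_box_a_centre 0.57 [142. 218. 164. 236.] [659. -55.  19.]
tag_mid_part 0.82 [190. 155. 212. 190.] [505.  13.  65.]
glue_centre 0.86 [319. 270. 347. 302.] [687. 362.  60.]
glue_centre 0.36 [190. 158. 216. 191.] [506.  14.  65.]
weight_centre 0.52 [293. 139. 305. 154.] [330. 213.  27.]
weight_centre 0.38 [145. 217. 164. 235.] [658. -56.  19.]
station 0.88 [128. 146. 263. 262.] [569.  27.   8.]
station 0.68 [191. 153. 215. 190.] [504.  13.  65.]
station 0.66 [226. 159. 250. 193.] [494. 102.  64.]
station 0.31 [143. 217. 164. 237.] [659. -57.  19.]
0.7 [ 3.14152724e+00 -4.47948647e-05  2.71761995e-01] [ 0.2801288  -0.40768422  0.43239556]
```

```bash
python3 - <<'E'
from h import *
a=np.load('top.npz')['im'][95:245,160:370];b=np.load('side.npz')['im'][120:330,110:370]
a=cv2.resize(a,None,fx=3,fy=3,interpolation=cv2.INTER_CUBIC);b=cv2.resize(b,None,fx=3,fy=3,interpolation=cv2.INTER_CUBIC)[:600]
save('c1.png',a);save('c2.png',b)
E
```

```text
(no output)
```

View pics/c1.png

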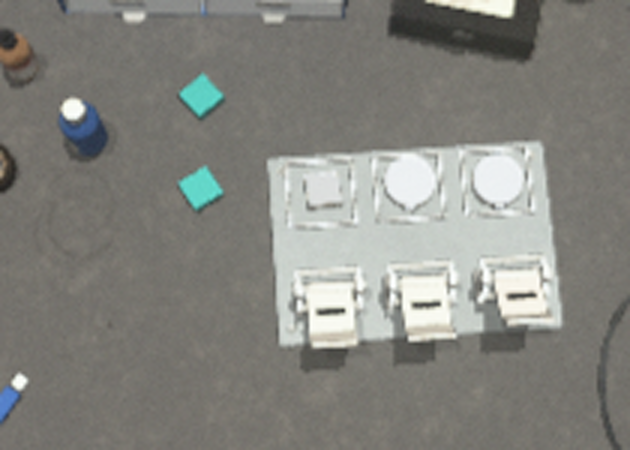

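View pics/c2.png

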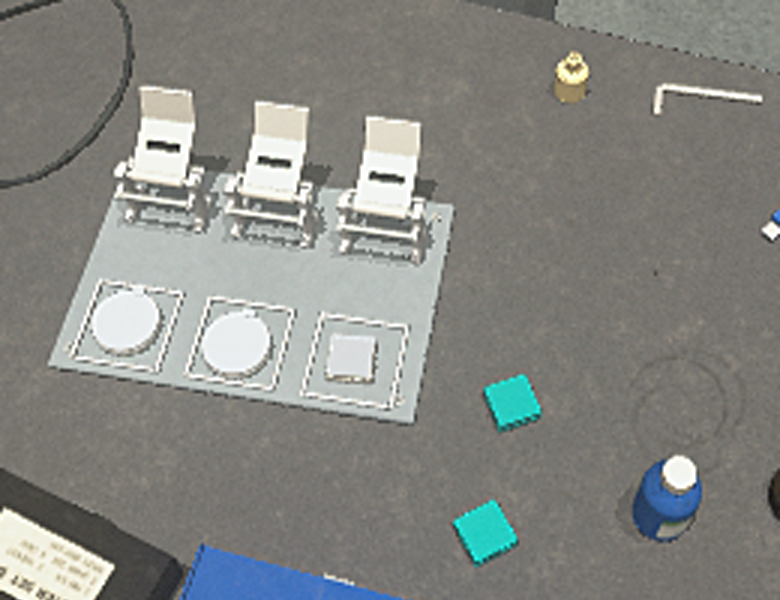

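The square filter box is the pale grey box at top crop (323,190) / side crop (350,357), in the left bay. The two turquoise squares, at top crop (202,95) and (202,188), are the look-alikes. Both crops confirm this, so I need to turn over the left tag. Next I'll fit the station pose.

```bash
python3 - <<'E'
from h import *
for n in('top','side'):
    z=np.load(n+'.npz');P=z['P'];im=z['im'].astype(int)
    x,y,h=P[...,0],P[...,1],P[...,2]
    m=(x>420)&(x<740)&(y>-150)&(y<200)&(h>3)&(h<14)&(im.min(2)>110)
    nl,l,st,_=cv2.connectedComponentsWithStats(m.astype(np.uint8));k=1+np.argmax(st[1:,4]);m=l==k
    r=cv2.minAreaRect(P[m][:,:2].astype(np.float32));print(n,m.sum(),np.round(r[0],1),np.round(r[1],1),r[2],np.median(P[m][:,2]))
    # tops: tags
    t=(x>440)&(x<580)&(y>-120)&(y<160)&(h>50)&(h<90)
    nl,l,st,_=cv2.connectedComponentsWithStats(t.astype(np.uint8))
    for k in range(1,nl):
        if st[k,4]>40:
            Q=P[l==k];print('tag',st[k,4],np.round(np.percentile(Q,[2,50,98],axis=0)).tolist())
E
```

```text
top 3738 [593.2  25.8] [206.3 289.5] 7.710188388824463 8.183790290747197
tag 390 [[481.0, -12.0, 51.0], [520.0, 16.0, 63.0], [556.0, 48.0, 89.0]]
tag 296 [[508.0, -103.0, 51.0], [535.0, -73.0, 64.0], [557.0, -40.0, 84.0]]
tag 396 [[469.0, 76.0, 51.0], [508.0, 104.0, 62.0], [543.0, 139.0, 86.0]]
side 5936 [589.4  23.9] [196.4 284.1] 8.306828498840332 7.448740306270963
tag 562 [[503.0, -101.0, 52.0], [531.0, -75.0, 65.0], [558.0, -41.0, 89.0]]
tag 628 [[481.0, -11.0, 52.0], [512.0, 14.0, 64.0], [545.0, 48.0, 88.0]]
tag 659 [[467.0, 77.0, 53.0], [499.0, 102.0, 64.0], [532.0, 137.0, 88.0]]
tag 46 [[539.0, 79.0, 50.0], [543.0, 109.0, 52.0], [549.0, 136.0, 54.0]]
```

Emit:
{"name": "play_rows", "arguments": {"targets": [[1,35.3,-24,0,7.3],[1,35.3,-24,0,7.3],[1,35.3,-24,0,7.3],[1,35.3,-24,0,7.3],[1,35.3,-24,0,7.3],[1,35.3,-24,0,7.3],[1,35.3,-24,0,7.3],[1,35.3,-24,0,7.3],[1,35.3,-24,0,7.3],[1,35.3,-24,0,7.3]]}}

```text
clock: 1.7
eef_pos: [453.9, -295.4, 256.5]
tool_rot: [-3.14, -0.003, 0.153]
force: [-0.6, 0.1, -0.4]
width: -0.1
gripper_force: 0.0
```

Emit:
{"name": "play_rows", "arguments": {"targets": [[1,2.7,-39,0,0],[1,2.7,-39,0,0],[1,2.7,-39,0,0],[1,2.7,-39,0,0],[1,2.7,-39,0,0],[1,2.7,-39,0,0],[1,2.7,-39,0,0],[1,2.7,-39,0,0],[1,2.7,-39,0,0],[1,2.7,-39,0,0]]}}

```text
clock: 2.7
eef_pos: [420.8, 89.5, 256.4]
tool_rot: [3.141, -0.0, 0.146]
force: [0.6, -0.8, 0.5]
width: 0.0
gripper_force: 0.0
```

```bash
cat >> h.py <<'E'
PV=np.array([525,105.5]);YW=np.radians(8.3)
def st(P):
    c,s=np.cos(YW),np.sin(YW);d=np.asarray(P,float).copy();d[...,:2]-=PV
    x=d[...,0]*c+d[...,1]*s;y=-d[...,0]*s+d[...,1]*c
    return np.stack([x,y,d[...,2]-55],-1)
E
python3 - <<'E'
from h import *
s=ctrl.read_state();print(s['eef_pos'],s['tool_rot'],st(s['eef_pos']))
im,d,P,*_=cam('wrist');save('w1.png',im);S=st(P)
b=(S[...,2]>-5)&(S[...,2]<50)&(S[...,0]>-90)&(S[...,0]<15)&(abs(S[...,1])<45)
Q=S[b];print(b.sum(),np.percentile(Q,[1,50,99],axis=0).round(1).tolist())
for x in range(-80,12,6):
    q=Q[(abs(Q[:,0]-x)<3)]
    if len(q)>5:print(x,len(q),np.percentile(q[:,2],[5,50,95]).round(1),np.percentile(q[:,1],[2,98]).round(1))
E
```

```text
[420.82456295  89.48548189 256.43603549] [ 3.14102553e+00 -2.75440146e-04  1.45785745e-01] [-105.39607654   -0.80840834  201.43603549]
3729 [[-63.1, -32.0, -4.6], [-24.5, -0.8, 8.8], [14.7, 30.5, 37.3]]
-62 226 [34.8 36.4 38.1] [-21.1  20.5]
-56 317 [25.5 30.2 34.5] [-21.5  20.5]
-50 297 [16.  20.  25.1] [-21.2  20.2]
-44 288 [11.5 13.  15.3] [-21.6  20.5]
-38 268 [10.2 11.5 12.9] [-22.2  20.3]
-32 258 [ 8.8 10.1 11.5] [-22.   20.4]
-26 257 [ 7.6  9.8 11.7] [-22.1  20.4]
-20 311 [-3.4  7.   9.1] [-30.   27.5]
-14 354 [-4.3  5.6  7.1] [-30.1  29.5]
-8 340 [-3.6  4.4  7.2] [-31.9  30.2]
-2 431 [3.1 5.4 8.1] [-33.8  32.5]
4 213 [2.5 4.9 8. ] [-33.3  32.2]
10 47 [-4.9 -4.3 -3.5] [-31.4  29.9]
```

View pics/w1.png

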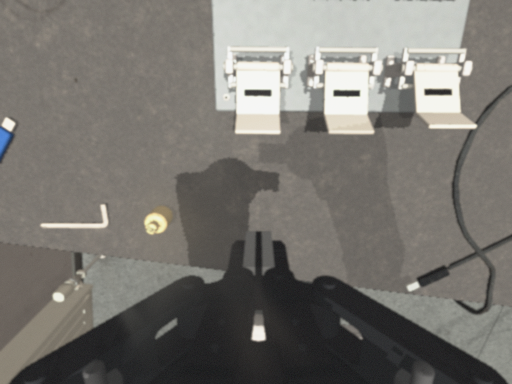

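The wrist view shows the three tags with bars up. The left one, at pixel (258,95), is tilted about 12° and sits directly ahead of the closed fingertips at (258,240). Next I'll go down in front of it and push.

Emit:
{"name": "play_rows", "arguments": {"targets": [[1,0,0,16.5,0],[1,0,0,16.5,0],[1,0,0,16.5,0],[1,0,0,16.5,0],[1,2,0,16.5,0],[1,3.5,0,16.2,0],[1,4.3,0,15.7,0],[1,5,0,15.2,0],[1,5.8,0,14.8,0],[1,6.5,0,14.4,0]]}}

```text
clock: 3.75
eef_pos: [485.2, 98.5, 113.0]
tool_rot: [3.141, 0.0, 0.144]
force: [-2.2, 0.3, 1.6]
width: -0.4
gripper_force: 0.8
```

```bash
cat > chk.py <<'E'
from h import *
import sys
s=ctrl.read_state();e=st(s['eef_pos']);print(s['clock'],'x,y,tip',e[0],e[1],e[2]-25,s['force'])
a=[]
for n in('side','wrist'):
    im,d,P,*_=cam(n);a.append(im);S=st(P)
    for y0 in (0,-90,-180):
        b=(S[...,2]>10)&(S[...,2]<80)&(S[...,0]>-75)&(S[...,0]<-15)&(abs(S[...,1]-y0)<20)
        print(n,y0,b.sum(),'edge-ish',np.percentile(S[b],[2,50,98],axis=0).round().tolist() if b.sum()>9 else '')
c=cv2.resize(a[0][120:270,110:310],(640,480))
save(sys.argv[1],c)
E
python3 chk.py k1.png
```

```text
3.75 x,y,tip -40.348844428868375 -1.1993930065460505 32.98467844694689 [-2.15414092  0.31222023  1.63207147]
side 0 329 edge-ish [[-38.0, -19.0, 24.0], [-23.0, -1.0, 51.0], [-16.0, 18.0, 79.0]]
side -90 276 edge-ish [[-60.0, -109.0, 10.0], [-49.0, -90.0, 20.0], [-24.0, -71.0, 38.0]]
side -180 345 edge-ish [[-53.0, -199.0, 10.0], [-42.0, -180.0, 21.0], [-19.0, -161.0, 47.0]]
wrist 0 6118 edge-ish [[-43.0, -19.0, 28.0], [-22.0, -1.0, 59.0], [-16.0, 19.0, 79.0]]
wrist -90 5204 edge-ish [[-61.0, -109.0, 10.0], [-49.0, -90.0, 19.0], [-25.0, -71.0, 38.0]]
wrist -180 0 edge-ish
```

View pics/k1.png

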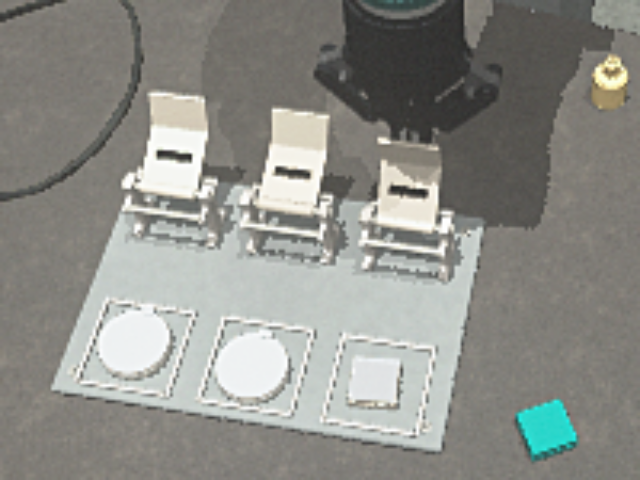

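The left tag, at pixel (408,180), is rising against the fingertips and the other two haven't moved. I'll keep pushing over the top.

Emit:
{"name": "play_rows", "arguments": {"targets": [[1,0.8,0,-0.1,0],[1,1.6,0,-0.2,0],[1,2.7,0,-0.2,0],[1,3.8,0,-0.3,0],[1,4.7,0,-0.2,0],[1,5.5,0,0.3,0],[1,6.2,0,0.9,0],[1,6.8,0,1.7,0],[1,7.2,0,2.4,0],[1,7.3,0,2.7,0]]}}

```text
clock: 4.85
eef_pos: [557.4, 109.4, 84.1]
tool_rot: [3.141, 0.001, 0.144]
force: [-0.6, -0.7, 0.4]
width: 0.1
gripper_force: 0.3
```

```bash
python3 chk.py k2.png
```

```text
4.85 x,y,tip 32.58684801416199 -0.7689309308618619 4.1469760280126735 [-0.64588731 -0.72977434  0.43057542]
side 0 0 edge-ish 
side -90 248 edge-ish [[-61.0, -109.0, 10.0], [-49.0, -92.0, 21.0], [-24.0, -72.0, 37.0]]
side -180 348 edge-ish [[-53.0, -199.0, 11.0], [-42.0, -180.0, 21.0], [-19.0, -161.0, 47.0]]
wrist 0 0 edge-ish 
wrist -90 12 edge-ish [[-27.0, -110.0, 10.0], [-24.0, -107.0, 10.0], [-22.0, -103.0, 11.0]]
wrist -180 0 edge-ish
```

View pics/k2.png

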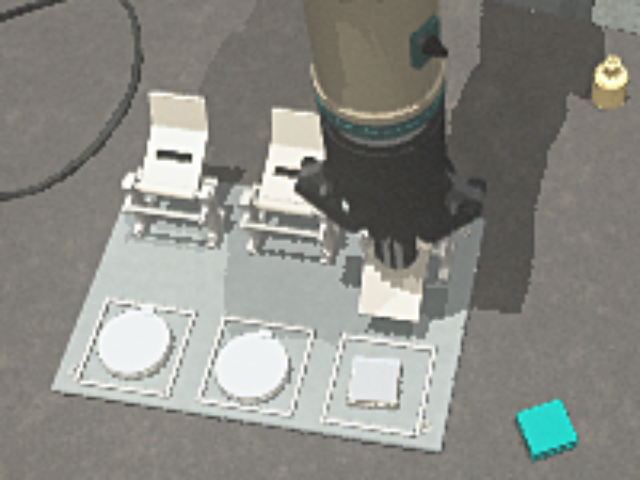

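The tag is over, with its lip at pixel (392,300). I'll press it down to its stop.

Emit:
{"name": "play_rows", "arguments": {"targets": [[1,0.3,0,0.2,0],[1,0.3,0,0.4,0],[1,0.3,0,0.5,0],[1,0.3,0,0.6,0],[1,0.3,0,0.6,0]]}}

```text
clock: 5.45
eef_pos: [561.0, 110.1, 81.7]
tool_rot: [-3.142, -0.002, 0.144]
force: [-2.9, -1.3, 17.1]
width: -0.2
gripper_force: 8.7
```

The stop is reached at 17 N, with the tip at plate level. I'll retract straight up and then back.

Emit:
{"name": "play_rows", "arguments": {"targets": [[1,0,0,-2,0],[1,0,0,-5,0],[1,0,0,-10,0],[1,0,0,-14,0],[1,-5,0,-18,0],[1,-10,0,-18,0],[1,-14,0,-18,0],[1,-14,0,-18,0],[1,-14,0,-18,0]]}}

```text
clock: 6.35
eef_pos: [420.9, 89.6, 259.9]
tool_rot: [-3.142, -0.001, 0.145]
force: [0.4, 0.3, 0.4]
width: -0.3
gripper_force: 0.0
```

```bash
python3 chk.py k3.png; python3 - <<'E'
from h import *
for n in('side','wrist'):
    im,d,P,*_=cam(n);S=st(P)
    for x in range(16,74,6):
        q=S[(abs(S[...,0]-x)<3)&(abs(S[...,1])<18)&(S[...,2]>-30)&(S[...,2]<60)]
        if len(q)>3:print(n,x,len(q),np.percentile(q[:,2],[5,50,95]).round(1))
E
```

```text
6.35 x,y,tip -105.31079256263124 -0.6921519812802011 179.9417117232179 [0.40591187 0.33113793 0.38468095]
side 0 0 edge-ish 
side -90 279 edge-ish [[-60.0, -109.0, 10.0], [-49.0, -89.0, 20.0], [-23.0, -71.0, 38.0]]
side -180 341 edge-ish [[-53.0, -199.0, 11.0], [-43.0, -180.0, 21.0], [-19.0, -161.0, 47.0]]
wrist 0 0 edge-ish 
wrist -90 1567 edge-ish [[-62.0, -109.0, 10.0], [-47.0, -90.0, 15.0], [-25.0, -71.0, 39.0]]
wrist -180 1725 edge-ish [[-56.0, -199.0, 10.0], [-39.0, -180.0, 20.0], [-18.0, -161.0, 48.0]]
side 16 31 [-0.9  1.6  3.5]
side 22 35 [-0.5  1.7  4.7]
side 28 34 [-0.9  1.3  3.9]
side 34 37 [-0.   2.   4.2]
side 40 35 [-0.2  2.   4.1]
side 46 41 [-0.8  1.4  3.8]
side 52 56 [-6.  -1.9  2.5]
side 58 57 [-12.1  -8.3  -4. ]
side 64 57 [-17.8 -13.6  -9.1]
side 70 24 [-20.3 -18.4 -15. ]
wrist 16 230 [1.5 2.9 5. ]
wrist 22 249 [1.5 2.8 4.7]
wrist 28 229 [1.5 2.9 4.6]
wrist 34 245 [1.5 2.9 4.8]
wrist 40 247 [1.4 2.7 4.4]
wrist 46 245 [0.9 2.3 3.5]
wrist 52 192 [-5.2 -2.3  0.3]
wrist 58 180 [-11.   -8.1  -5.5]
wrist 64 178 [-17.4 -14.  -11.2]
```

View pics/k3.png

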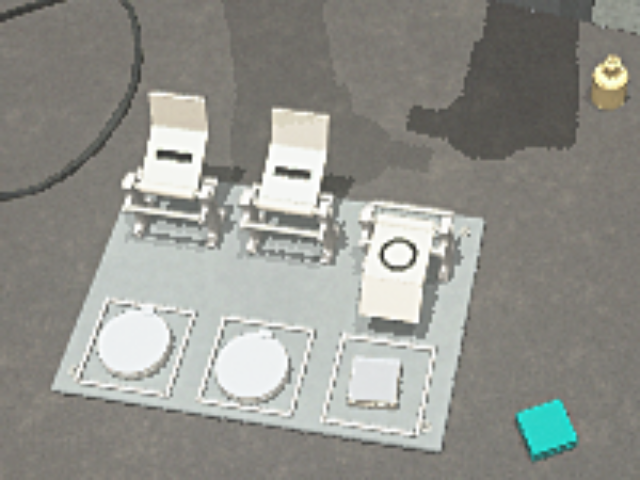

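The left tag now lies flat with its ring up at pixel (398,255). Nothing else has moved, so I'm handing it in.

```bash
python3 -c "
from cell import ctrl
print(ctrl.finish_job())"
```

```text
the job is handed in; nothing more can be done
None
```

The tag in front of the square filter box (the left one) is turned over and pressed flat with its ring face up; the other two tags and everything else I checked are unchanged, and the job is handed in at about 6.5 s on the robot's clock.

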